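# Slide a specimen mount along the rail into the corner pocket of a microscope stage

### The job

With the outside of the fingertips, push the large round specimen mount on the black stage plate straight back until it touches the rail, well short of the pocket. Then, keeping it against the rail, push it along the rail into the pocket in the corner until it is fully home against the end stop, and let go. It must only slide: never lift or tip it, and leave the small mount, the eyepiece, the jar and the screwdriver where they are.

Things in the scene. Friction and masses are not known exactly. Their poses are not given: they have to be found in the camera images.
- stage: Fixed black steel plate, 200 (x) by 360 (y) by 10 mm, flat on the table; position and yaw vary. Origin: centre of its underside (top 10 mm up). +x points away from the robot at yaw 0, +y left, along the rail to the pocket. Aluminium bars (rail, end stop, cheek) 14 mm wide stand 14 mm high on it, tops 24 mm above the table.
- rail_face (a point): Middle of the rail's inner face, which looks to the stage's -x: stage x = +70, y = 0, z = +17 mm. The rail runs straight along the stage's y from -175 to +175 mm. Axes as the stage's.
- pocket_mouth (a point): Middle of the pocket's mouth: stage x = +48.5, y = +125, z = +17 mm. The pocket lies between rail and cheek (inner faces x = +70 and +27 mm, so 43 mm wide), from the mouth to the end stop's inner face at y = +150 mm: 25 mm deep, open only to -y and upwards. The cheek is 14 mm thick (x +13 to +27); the end stop spans x -1 to +70.
- seat (a point): Centre (half-way up) of the large mount when it is fully home, touching the rail and the end stop: stage x = +50, y = +130, z = +18 mm. Axes as those of the stage.
- mount_mid (a point): Centre (half-way up) of the large specimen mount: an upright white resin disc, 40 mm diameter, 16 mm high, a rectangular steel section in its top, loose on the plate, 20 to 70 g. It starts with its rim 38 to 62 mm short of the rail and 120 mm or more before the seat along y. It slides easily (friction about 0.35 on plate and rail); pushes of a few newtons are ample.
- small_mount_mid (a point): Centre (half-way up) of the small specimen mount, of the same look but 25 mm diameter and 16 mm high, loose on the plate beside the large one, right or left of it. Not to be moved.
- eyepiece_mid (a point): Centre (half-way up) of a loose black microscope eyepiece standing on the table left of the plate, 42 mm diameter, 52 mm high. Not to be moved.
- jar_mid (a point): Centre (half-way up) of a loose white jar with a grey cap standing on the table right of the plate, 52 mm diameter, 50 mm high. Not to be moved.
- driver: Loose screwdriver with a black handle lying on the table beyond the rail, 150 mm long, along its own x. Not to be moved.

How it is judged:
On the way:
1. the large mount touches the rail (within 4 mm), at least 75 mm short of its seat in the pocket (x of mount_mid in the frame of seat above -0.004 m and y of mount_mid in the frame of seat below -0.075 m), for 0.1 s.
At the end, for the whole second after the job is handed in: The large mount lies flat and at rest in the pocket, within 3 mm of the end stop and within 4 mm of the rail (x of mount_mid in the frame of seat between -0.004 and 0.003 m and y of mount_mid in the frame of seat between -0.003 and 0.003 m and z of mount_mid in the frame of seat below 0.002 m and angle between mount_mid's own z axis and vertical below 0.08 rad and linear speed of mount below 0.01 m/s); the robot touches nothing.
It fails at once if the large mount is lifted more than 4 mm off the plate (z of mount_mid in the frame of seat above 0.004 m).
It fails at once if the large mount is tipped more than 0.2 rad (angle between mount_mid's own z axis and vertical above 0.2 rad).
It fails at once if the large mount leaves the rail by more than 8 mm in the last 70 mm before its seat (y of mount_mid in the frame of seat above -0.07 m and x of mount_mid in the frame of seat below -0.008 m).
It fails at once if the small mount, eyepiece, jar or screwdriver is moved more than 10 mm (distance of any of small_mount_mid, eyepiece_mid, jar_mid, driver from where it was at the start of the episode above 0.01 m).
It also fails if it takes over 45 s, if anything falls off the work surface, if the arm or the gripper's body presses on something with over 40 N, if the wrist force passes 120 N, or if a joint passes its speed limit or range.

### The arm

A 7-joint arm with a two-finger parallel gripper is mounted at the origin on the work surface. World frame = base frame: x ahead of the robot, y to its left, z up, the work surface at z = 0. Lengths are in m, angles in rad, forces in N, time in s.
With the tool pointing down it reaches from about 0.4 to 0.85 m from the base axis. Payload 4.5 kg.
Tool frame: the origin (TCP) lies at the very end of the fingers, on their centre line; the grasp point (between the pads) lies arm.pinch_z behind it (arm.pinch_z is the distance from the TCP to the grasp point, in m); z points along the fingers, y is the direction in which the jaws open and shut (so a half turn about z gives the same grasp; the last joint's range is limited). The gripper opens to 88 mm and grips with 3 to 60 N. Pads are 18 mm wide; open, the fingers measure 123 mm over their backs; the gripper's body (75 mm by 187 mm) begins 45 mm behind the grasp point.
Start: joints at [-1.315, 0.689, -0.195, 1.565, 0.157, 0.902, -0.215], TCP at [0.137, 0.61, 0.239] pointing down, gripper open.
Joint ranges: [-3.01, 3.01], [-0.46, 2.08], [-1.47, 1.51], [0.13, 2.56], [-1, 4.14], [0.04, 2.09], [-2.66, 2.66]. Speed limits (rad/s): [2.57, 2.57, 3.14, 3.14, 3.14, 3.14, 3.14].

### API

Orientations are given as [roll, pitch, yaw] about the fixed x, y, z axes, in that order (R = Rz(yaw) Ry(pitch) Rx(roll)).
In Python, from workcell import arm gives the robot as it stands.
- The arm moves only by the shell command python3 -m handwheel 'ROWS' [OPENING] [FORCE]. ROWS is JSON, a list of rows, each an object of numbers: "dx", "dy", "dz": the shift along the world's x, y, z in cm; "roll": the turn about the world's z in rad. In form: [{"dx": .., "dy": .., "dz": .., "roll": ..}, ...]. A call has 1 to 10 rows; each row is the pose to reach, as a shift and turn from the pose commanded when the call began; what a row does not reach only later rows make up. A row lasts 1/10 s, in which the tool goes at most 50 mm and 8.59 degrees, less where a joint would pass 70% of its speed; a pose out of reach is approached as far as the arm can. A call with a gripper value outside its range is refused whole. OPENING is the gripper's target within -1 to 1 (shut at 1, half-way at 0, fully open at -1), set as the call begins (- or left out, the last holds). The fingers move at their own pace and stop on an object; FORCE is the grip in N (left out, the last holds). Time passes only in rows, so rows that repeat a pose let the fingers close. It gives the time, the measured TCP pose, the force and the opening at its end, in the units of the state.
- arm.get_obs(): the state, without advancing time (a new reading comes with each control period).
- arm.grab_frame(name): name is "side" or "top" or "wrist"; returns a dict with "pixels" (420x560x3 uint8, blue, green, red), "z_map" (420x560 float32, m along the optical axis (not along the pixel's ray), 0 where there is no reading), "mtx" (3x3 intrinsics, pixels), "rvec" (rotation vector, rad) and "tvec" (3), from world to camera coordinates, as OpenCV has them. Camera axes: x right, y down, z forward; pixel columns grow to the right and rows downward; lengths in m; the calibration is good to about 2 mm. A picture is of the moment at which its call begins.
- arm.sign_off(): hands the job in, once; it reports no verdict.
The state is a dict: "clock": time; "joint_positions": joint angles; "qvel": joint speeds; "joint_torque": joint torques, N m; "eef_pos": TCP position; "eef_rot": TCP orientation; "ft_force": force on the tool from outside, world axes, zero at the start; "torque": the same for the moment, N m; "finger_gap": finger opening in m.
Only numpy, scipy, OpenCV 4.12 (cv2) and the standard library are available. Lean on these libraries where they do the work, as an engineer would, in place of code of your own. Each camera call takes 0.05 s, during which the arm holds its last target. There are 200 camera calls.

## Working session

There is one attempt and no reset: what is moved stays moved. The work goes in short steps, Python scripts to look and compute and a shell command to move; the robot and the scene stay as the last step left them, time stands still between calls to the robot, and variables do not carry over. Pictures are saved under pics/ and viewed, about 8 in all and at most 12, crops included, and the job is handed in when it is done.

```bash
mkdir -p pics; python3 - <<'E'
from workcell import arm
import cv2,numpy as np
o=arm.get_obs();print(o['clock'],o['eef_pos'],o['eef_rot'],o['finger_gap'],arm.pinch_z)
for n in('top','side'):
    f=arm.grab_frame(n);cv2.imwrite(f'pics/{n}0.png',f['pixels']);np.savez(f'{n}0.npz',**f)
    R=cv2.Rodrigues(f['rvec'])[0];print(n,-R.T@np.ravel(f['tvec']),R[2],f['mtx'][0,0])
E
```

```text
0.0 [0.1373889  0.60907425 0.23792535] [-3.13979903e+00  1.33608820e-04  2.91988914e+00] 0.08812188024157765 0.0187
top [0.49420983 0.00301904 1.16558769] [ 0.12136144 -0.00848118 -0.99257215] 540.1690215369423
side [ 0.48703472 -0.47299375  0.61348504] [ 0.18909283  0.6500174  -0.73601718] 383.84591078081314
```

View pics/top0.png

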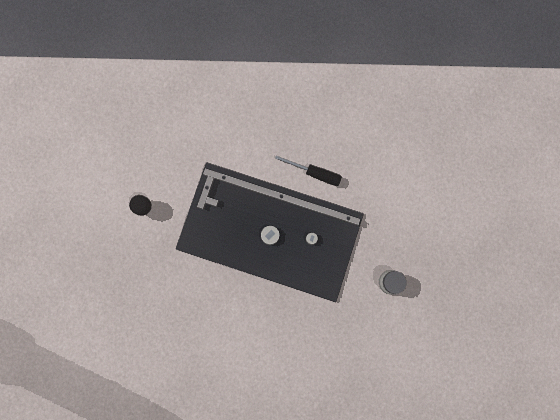

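The top view shows the plate with corners at (206,163), (365,214), (337,301) and (177,249). The pocket is at (207,190), the large mount at (270,235) and the small mount to its right at (312,239). Next I measure them.

```bash
cat > h.py <<'E'
import cv2,numpy as np
def xy(f,uv,z):
    uv=np.array(uv,float).reshape(-1,2);R=cv2.Rodrigues(f['rvec'])[0];c=-R.T@np.ravel(f['tvec'])
    d=np.c_[uv,np.ones(len(uv))]@np.linalg.inv(f['mtx']).T@R
    return (c+d*((z-c[2])/d[:,2])[:,None])[:,:2]
def hull(mask):
    n,l,s,c=cv2.connectedComponentsWithStats(mask.astype(np.uint8));return n,l,s,c
E
python3 - <<'E'
from h import *
f=np.load('top0.npz');p=f['pixels'];g=cv2.cvtColor(p,cv2.COLOR_BGR2GRAY)
print(p[270,240],p[235,262],p[196,270],p[239,306],p[300,100])
roi=np.zeros_like(g);cv2.fillConvexPoly(roi,np.array([[206,163],[365,214],[337,301],[177,249]]),1)
m=(g>110)&(roi>0)
n,l,s,c=hull(m)
for i in range(1,n):
    if s[i,4]>20: print(i,s[i],c[i],xy(f,c[i],.026))
# rail rows in columns
P=[]
for u in range(225,350,5):
    col=g[:,u].astype(int);v0=int(178+(u-225)*.312)
    seg=col[v0-12:v0+16]; P.append((u,seg)); 
for u,seg in P[::6]:print(u,seg)
# plate via dark mask
d=((g<70)).astype(np.uint8);n,l,s,c=hull(d);i=l[270,240]
k=(l==i).astype(np.uint8);k=cv2.morphologyEx(k,cv2.MORPH_CLOSE,np.ones((25,25)))
ct=max(cv2.findContours(k,0,cv2.CHAIN_APPROX_NONE)[0],key=cv2.contourArea)
w=xy(f,ct.reshape(-1,2),.010)
print(cv2.minAreaRect((w*1000).astype(np.float32)))
E
```

```text
[54 53 55] [170 172 174] [70 71 73] [154 160 160] [170 170 184]
1 [ 197  168  163   57 1192] [265.56627517 195.84899329] [[0.66481118 0.02129095]]
2 [361 213   5  12  22] [362.90909091 218.5       ] [[ 0.61999009 -0.18647447]]
3 [261 226  18  18 268] [269.59701493 234.64552239] [[0.58209731 0.01113263]]
6 [306 233  12  11 105] [311.37142857 237.95238095] [[ 0.57666078 -0.07727835]]
8 [347 254   6  16  22] [349.31818182 261.90909091] [[ 0.52760478 -0.15764461]]
9 [337 272  10  30  38] [341.47368421 286.60526316] [[ 0.47585955 -0.14126274]]
225 [179 182  91  60  58  55  57  56  44 147 109  80 113 142 144  92  56  57
  58  56  54  57  56  55  57  53  56  58]
255 [180 179 192  86  50  59  61  56  52  50 135 138 138 142 146 157  79  57
  57  56  55  57  56  59  60  58  55  53]
285 [178 172 172 144  64  52  52  55  53  53  95 138 141 140 143 146 152  66
  50  60  57  52  53  48  56  53  53  52]
315 [172 170 178 145  65  55  57  59  53  50 108 140 145 144 146 144 160  73
  53  52  54  55  54  54  56  55  53  54]
345 [171 180 173 180  81  58  59  58  63  59  51 138 142 142 139 142 143 116
  64  56  54  58  61  59  55  60  60  58]
((591.2046508789062, 10.97821044921875), (358.9391784667969, 198.63360595703125), 72.7860107421875)
```

Stage centre is about (0.591, 0.011) with yaw −0.300, and the fitted size of 359×199 mm agrees with the real plate. In stage coordinates the large mount is at (−9, −2) mm and the small one at (12, −89) mm. I'll shut the gripper and go above the point in front of the mount.

```bash
python3 -m handwheel '[{"dx":3,"dy":-3},{"dx":6,"dy":-6.5},{"dx":9,"dy":-10},{"dx":12.5,"dy":-13.5},{"dx":16,"dy":-17},{"dx":19,"dy":-21},{"dx":22,"dy":-25},{"dx":25,"dy":-29},{"dx":28,"dy":-33},{"dx":30,"dy":-37}]' 1 15
python3 -m handwheel '[{"dx":2,"dy":-4,"roll":-0.08},{"dx":4,"dy":-8,"roll":-0.08},{"dx":6,"dy":-12,"roll":-0.08},{"dx":7.5,"dy":-16,"roll":-0.08},{"dx":8.8,"dy":-20,"roll":-0.08},{"dx":8.8,"dy":-21,"roll":-0.08},{"dx":8.8,"dy":-21,"dz":-3,"roll":-0.08},{"dx":8.8,"dy":-21,"dz":-7,"roll":-0.08},{"dx":8.8,"dy":-21,"dz":-10,"roll":-0.08},{"dx":8.8,"dy":-21,"dz":-10,"roll":-0.08}]'
python3 - <<'E'
from h import *
from workcell import arm
o=arm.get_obs();print(o['clock'],o['eef_pos'],o['eef_rot'],o['finger_gap'],o['ft_force'])
out=[]
for n in('top','wrist'):
    f=arm.grab_frame(n);np.savez(n+'1.npz',**f);out.append(f['pixels'])
a=cv2.resize(out[0][140:320,160:400],None,fx=2,fy=2)
b=out[1]
W=np.zeros((420,480+320,3),np.uint8);W[:360,:480]=a;W[:240,480:]=cv2.resize(b,(320,240));cv2.imwrite('pics/b.png',W)
E
```

```text
0.1 [0.13740513 0.60915509 0.23802436] [-3.14002688e+00  9.18710962e-05  2.91986193e+00] 0.08819160595582896 [-0.12075211  0.39646537  0.71930007]invalid input
invalid input
```

View pics/b.png

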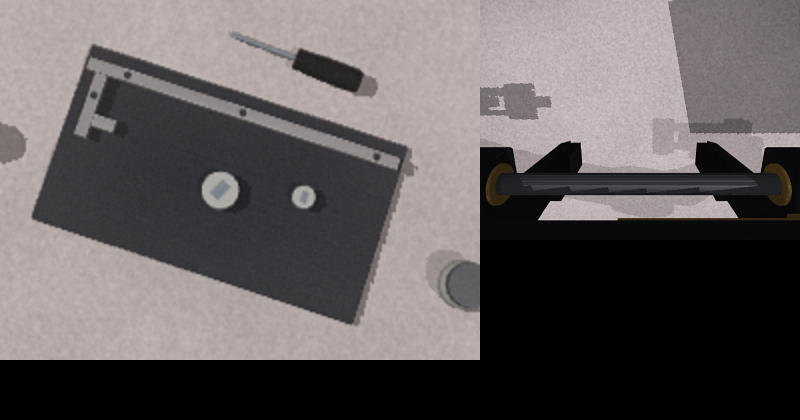

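The picture shows the scene unchanged; in this crop the large mount is at (220,190) and the small one at (303,197). Both calls were refused, probably because every row needs all four keys.

```bash
python3 -m handwheel '[{"dx":3,"dy":-3,"dz":0,"roll":0},{"dx":6,"dy":-6.5,"dz":0,"roll":0},{"dx":9,"dy":-10,"dz":0,"roll":0},{"dx":12.5,"dy":-13.5,"dz":0,"roll":0},{"dx":16,"dy":-17,"dz":0,"roll":0},{"dx":19,"dy":-21,"dz":0,"roll":0},{"dx":22,"dy":-25,"dz":0,"roll":0},{"dx":25,"dy":-29,"dz":0,"roll":0},{"dx":28,"dy":-33,"dz":0,"roll":0},{"dx":30,"dy":-37,"dz":0,"roll":0}]' 1 15
```

```text
clock: 1.2
eef_pos: [0.4395, 0.2377, 0.2388]
eef_rot: [3.141, 0.001, 2.918]
ft_force: [2.0, -0.2, 0.4]
finger_gap: 0.0106
```

```bash
python3 -m handwheel '[{"dx":2,"dy":-4,"dz":0,"roll":-0.08},{"dx":4,"dy":-8,"dz":0,"roll":-0.08},{"dx":6,"dy":-12,"dz":0,"roll":-0.08},{"dx":7.5,"dy":-16,"dz":0,"roll":-0.08},{"dx":8.6,"dy":-20,"dz":0,"roll":-0.08},{"dx":8.6,"dy":-21,"dz":-3,"roll":-0.08},{"dx":8.6,"dy":-21,"dz":-7,"roll":-0.08},{"dx":8.6,"dy":-21,"dz":-10,"roll":-0.08},{"dx":8.6,"dy":-21,"dz":-12,"roll":-0.08},{"dx":8.6,"dy":-21,"dz":-12,"roll":-0.08}]'
python3 - <<'E'
from h import *
from workcell import arm
o=arm.get_obs();print(o['clock'],o['eef_pos'],o['eef_rot'],o['finger_gap'],o['ft_force'])
f=arm.grab_frame('wrist');np.savez('wrist2.npz',**f);cv2.imwrite('pics/c.png',f['pixels'])
E
```

```text
clock: 2.2
eef_pos: [0.5216, 0.0295, 0.1164]
eef_rot: [-3.139, -0.005, 2.84]
ft_force: [-0.1, -0.0, 0.5]
finger_gap: 0.0005
2.2 [0.52160757 0.02945434 0.11636654] [-3.13928452 -0.00495877  2.84006346] 0.00046740537636798734 [-0.1101549  -0.03251996  0.52024281]
```

View pics/c.png

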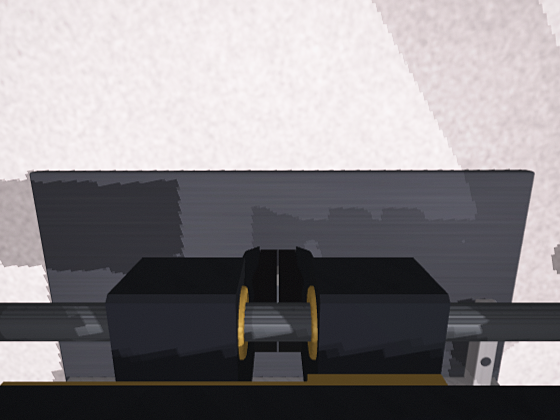

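The wrist camera looks back over the plate's near edge, which is parallel to the jaws, so the yaw is right. The tool is at stage (−72, −3) mm, in line with the mount. I'll go down and begin the push.

```bash
python3 -m handwheel '[{"dx":0,"dy":0,"dz":-4,"roll":0},{"dx":0,"dy":0,"dz":-8,"roll":0},{"dx":0,"dy":0,"dz":-10,"roll":0},{"dx":0,"dy":0,"dz":-10.1,"roll":0},{"dx":0,"dy":0,"dz":-10.1,"roll":0},{"dx":0.6,"dy":-0.18,"dz":-10.1,"roll":0},{"dx":1.2,"dy":-0.37,"dz":-10.1,"roll":0},{"dx":1.8,"dy":-0.55,"dz":-10.1,"roll":0},{"dx":2.2,"dy":-0.68,"dz":-10.1,"roll":0},{"dx":2.6,"dy":-0.8,"dz":-10.1,"roll":0}]'
python3 -m handwheel '[{"dx":0.4,"dy":-0.12,"dz":0,"roll":0},{"dx":0.8,"dy":-0.25,"dz":0,"roll":0},{"dx":1.2,"dy":-0.37,"dz":0,"roll":0},{"dx":1.6,"dy":-0.5,"dz":0,"roll":0},{"dx":2.0,"dy":-0.62,"dz":0,"roll":0},{"dx":2.4,"dy":-0.74,"dz":0,"roll":0},{"dx":2.8,"dy":-0.87,"dz":0,"roll":0},{"dx":3.2,"dy":-0.99,"dz":0,"roll":0},{"dx":3.6,"dy":-1.11,"dz":0,"roll":0},{"dx":4,"dy":-1.24,"dz":0,"roll":0}]'
cat > look.py <<'E'
import sys
from h import *
from workcell import arm
o=arm.get_obs();S=np.array([.5912,.0110]);a=-.3004;R=np.array([[np.cos(a),np.sin(a)],[-np.sin(a),np.cos(a)]])
print('tip stage mm',(R@(np.array(o['eef_pos'][:2])-S)*1000).round(1),np.array(o['eef_pos']).round(4),'F stage',(R@np.array(o['ft_force'][:2])).round(1))
f=arm.grab_frame('top');g=f['pixels']
cv2.imwrite('pics/%s.png'%sys.argv[1],cv2.resize(g[140:320,160:400],None,fx=3,fy=3))
E
python3 look.py d
```

```text
clock: 3.25
eef_pos: [0.5501, 0.0214, 0.018]
eef_rot: [3.141, 0.001, 2.839]
ft_force: [-0.5, 0.4, 0.3]
finger_gap: 0.0006
clock: 4.25
eef_pos: [0.5898, 0.0092, 0.0177]
eef_rot: [3.142, -0.0, 2.84]
ft_force: [0.0, 0.4, -0.3]
finger_gap: 0.0005
tip stage mm [-0.8 -2.1] [0.5898 0.0092 0.0177] F stage [-0.1  0.4]
```

View pics/d.png

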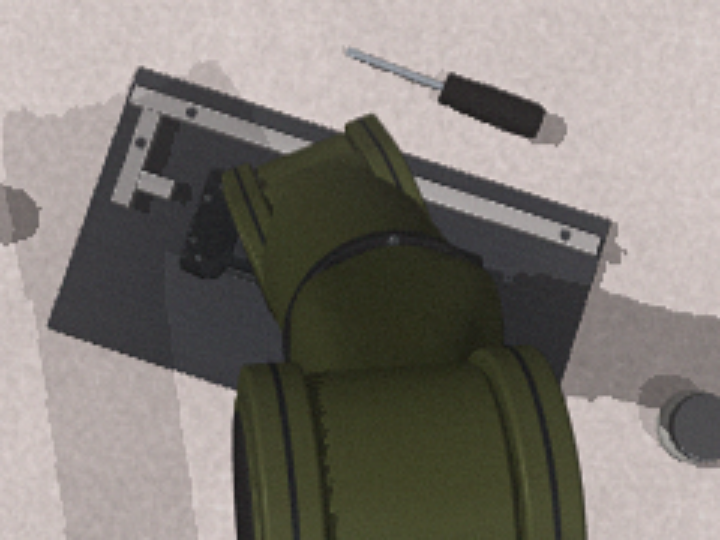

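The arm hides the mount from the top camera. The tip is at stage x −1, and the rail contact is expected near +21. I'll push 20 mm more and read the force.

```bash
python3 -m handwheel '[{"dx":0.4,"dy":-0.12,"dz":0,"roll":0},{"dx":0.8,"dy":-0.25,"dz":0,"roll":0},{"dx":1.1,"dy":-0.34,"dz":0,"roll":0},{"dx":1.4,"dy":-0.43,"dz":0,"roll":0},{"dx":1.6,"dy":-0.5,"dz":0,"roll":0},{"dx":1.75,"dy":-0.54,"dz":0,"roll":0},{"dx":1.9,"dy":-0.59,"dz":0,"roll":0},{"dx":1.9,"dy":-0.59,"dz":0,"roll":0}]'
sed -i "s/grab_frame('top')/grab_frame(sys.argv[2])/;s/cv2.resize(g\[140.*fy=3)/g if sys.argv[2]=='side' else &/" look.py
python3 look.py e side
```

```text
clock: 5.1
eef_pos: [0.6086, 0.0033, 0.0178]
eef_rot: [3.141, 0.0, 2.84]
ft_force: [0.7, 0.3, -0.0]
finger_gap: 0.0005
tip stage mm [18.9 -2.2] [0.6086 0.0033 0.0178] F stage [0.5 0.5]
```

View pics/e.png

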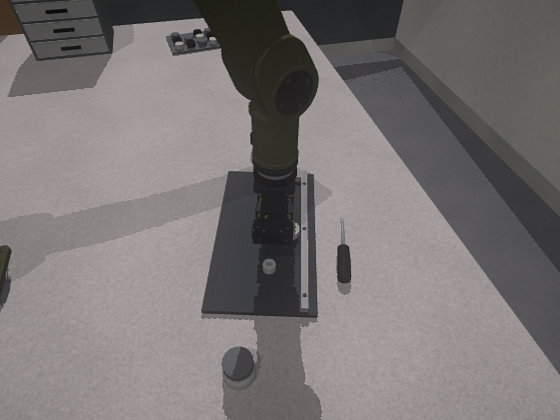

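The side view shows the mount at (296,230), almost at the rail, with the small mount untouched at (269,267). I'll push on in 1 mm steps until the force rises.

```bash
python3 -m handwheel '[{"dx":0.1,"dy":-0.03,"dz":0,"roll":0},{"dx":0.2,"dy":-0.06,"dz":0,"roll":0},{"dx":0.2,"dy":-0.06,"dz":0,"roll":0}]'
python3 -m handwheel '[{"dx":0.1,"dy":-0.03,"dz":0,"roll":0},{"dx":0.2,"dy":-0.06,"dz":0,"roll":0},{"dx":0.2,"dy":-0.06,"dz":0,"roll":0}]'
```

```text
clock: 5.45
eef_pos: [0.6106, 0.0027, 0.0177]
eef_rot: [3.142, 0.0, 2.84]
ft_force: [0.3, 0.9, -0.0]
finger_gap: 0.0005
clock: 5.75
eef_pos: [0.6113, 0.0025, 0.0176]
eef_rot: [-3.141, -0.002, 2.84]
ft_force: [-3.8, 1.4, 2.4]
finger_gap: 0.0007
```

Contact with the rail: the force rose to −4 N with the tip at stage x ≈ 22, as predicted. I'll hold briefly, back off, rise, and go over to the mount's right side with a 0.2 rad tilt so that the push also presses it to the rail.

```bash
python3 -m handwheel '[{"dx":0,"dy":0,"dz":0,"roll":0},{"dx":0,"dy":0,"dz":0,"roll":0},{"dx":-1,"dy":0.3,"dz":0,"roll":0},{"dx":-3,"dy":0.9,"dz":0,"roll":0},{"dx":-3.8,"dy":1.2,"dz":0,"roll":0},{"dx":-3.8,"dy":1.2,"dz":4,"roll":0},{"dx":-3.8,"dy":1.2,"dz":7,"roll":0},{"dx":-2,"dy":-2.5,"dz":7,"roll":-0.1},{"dx":0.6,"dy":-6.2,"dz":7,"roll":-0.2},{"dx":0.6,"dy":-6.2,"dz":7,"roll":-0.2}]'
sed -i "s/g if sys.argv\[2\]=='side'/cv2.resize(g[160:330,190:370],None,fx=3,fy=3) if sys.argv[2]=='side'/" look.py
python3 look.py f side
```

```text
clock: 6.75
eef_pos: [0.6231, -0.0687, 0.0887]
eef_rot: [-3.14, 0.01, 2.629]
ft_force: [0.1, -0.4, -0.7]
finger_gap: 0.0003
tip stage mm [ 54.  -66.7] [ 0.6231 -0.0687  0.0887] F stage [ 0.2 -0.3]
```

View pics/f.png

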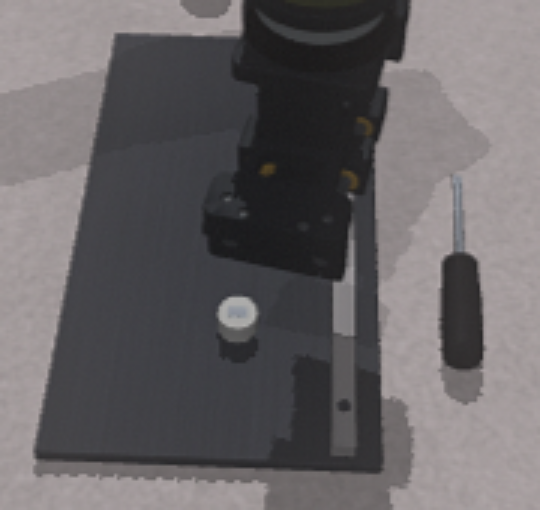

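The small mount is unmoved at (238,318) in this crop, and the gripper hides the large mount. The pose may still be settling, so I'll settle and use the top view.

```bash
python3 -m handwheel '[{"dx":0,"dy":0,"dz":0,"roll":0},{"dx":0,"dy":0,"dz":0,"roll":0}]'; python3 look.py g top
```

```text
clock: 7.0
eef_pos: [0.6182, -0.0581, 0.0876]
eef_rot: [3.141, -0.001, 2.642]
ft_force: [0.0, -0.2, -0.3]
finger_gap: 0.0004
tip stage mm [ 46.2 -58. ] [ 0.6182 -0.0581  0.0876] F stage [ 0.1 -0.2]
```

View pics/g.png

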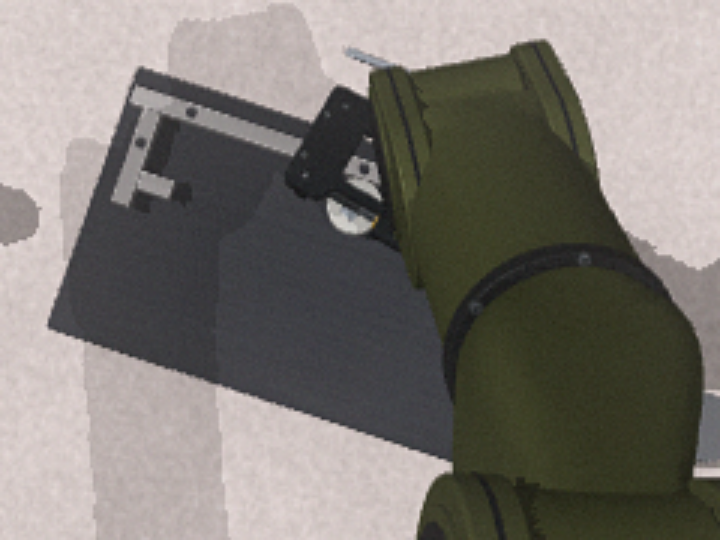

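The mount shows at crop (352,210), which is stage ≈ (47, −3) mm: against the rail and about 130 mm before the seat. The tip is at (46, −58) mm. I'll go down and push along the rail direction (0.296, 0.955).

```bash
python3 -m handwheel '[{"dx":0,"dy":0,"dz":-4,"roll":0},{"dx":0,"dy":0,"dz":-6.5,"roll":0},{"dx":0,"dy":0,"dz":-7.2,"roll":0},{"dx":0,"dy":0,"dz":-7.2,"roll":0},{"dx":0.15,"dy":0.48,"dz":-7.2,"roll":0},{"dx":0.3,"dy":0.96,"dz":-7.2,"roll":0},{"dx":0.45,"dy":1.43,"dz":-7.2,"roll":0},{"dx":0.6,"dy":1.91,"dz":-7.2,"roll":0},{"dx":0.74,"dy":2.39,"dz":-7.2,"roll":0},{"dx":0.89,"dy":2.87,"dz":-7.2,"roll":0}]'
python3 -m handwheel '[{"dx":0.12,"dy":0.38,"dz":0,"roll":0},{"dx":0.24,"dy":0.76,"dz":0,"roll":0},{"dx":0.35,"dy":1.15,"dz":0,"roll":0},{"dx":0.47,"dy":1.53,"dz":0,"roll":0},{"dx":0.59,"dy":1.91,"dz":0,"roll":0},{"dx":0.59,"dy":1.91,"dz":0,"roll":0}]'
python3 look.py h top
```

```text
clock: 8.05
eef_pos: [0.6276, -0.0306, 0.0159]
eef_rot: [3.141, 0.0, 2.64]
ft_force: [0.1, 0.4, 0.2]
finger_gap: 0.0006
clock: 8.65
eef_pos: [0.6335, -0.0109, 0.0158]
eef_rot: [3.141, -0.0, 2.641]
ft_force: [0.2, -0.5, 0.1]
finger_gap: 0.0001
tip stage mm [46.9 -8.4] [ 0.6335 -0.0109  0.0158] F stage [ 0.3 -0.4]
```

View pics/h.png

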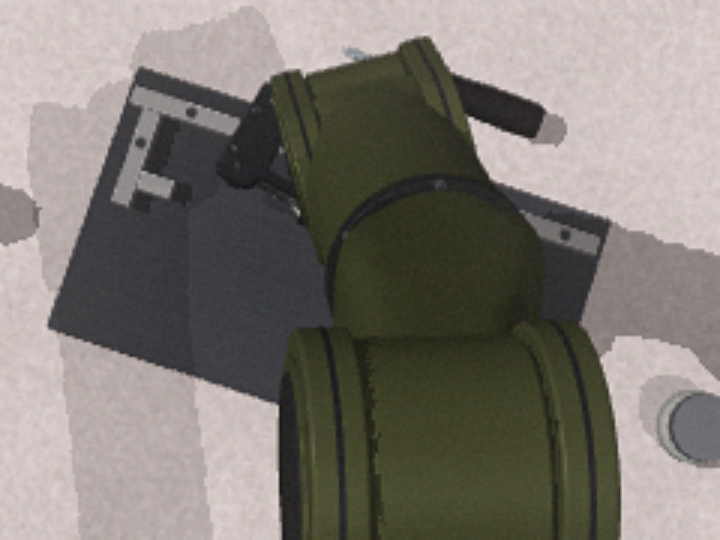

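A white sliver of the mount's rim shows at (297,217), where it should be while in contact at y ≈ +30. I'll continue the push.

```bash
python3 -m handwheel '[{"dx":0.12,"dy":0.38,"dz":0,"roll":0},{"dx":0.27,"dy":0.86,"dz":0,"roll":0},{"dx":0.41,"dy":1.34,"dz":0,"roll":0},{"dx":0.56,"dy":1.81,"dz":0,"roll":0},{"dx":0.71,"dy":2.29,"dz":0,"roll":0},{"dx":0.86,"dy":2.77,"dz":0,"roll":0},{"dx":1.0,"dy":3.25,"dz":0,"roll":0},{"dx":1.15,"dy":3.72,"dz":0,"roll":0},{"dx":1.3,"dy":4.2,"dz":0,"roll":0},{"dx":1.42,"dy":4.58,"dz":0,"roll":0}]'
python3 look.py i top
```

```text
clock: 9.7
eef_pos: [0.6476, 0.0344, 0.0157]
eef_rot: [3.141, -0.0, 2.64]
ft_force: [0.0, -0.3, 0.0]
finger_gap: 0.0003
tip stage mm [47.  39.1] [0.6476 0.0344 0.0157] F stage [ 0.1 -0.3]
```

View pics/i.png

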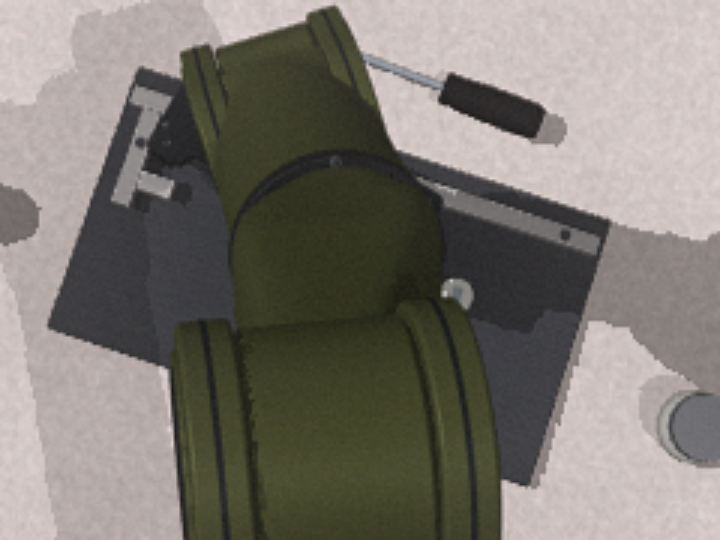

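The small mount is unmoved at (456,294), and the low force fits free sliding. I'll continue to just short of the stop and then creep.

```bash
python3 -m handwheel '[{"dx":0.12,"dy":0.38,"dz":0,"roll":0},{"dx":0.27,"dy":0.86,"dz":0,"roll":0},{"dx":0.41,"dy":1.34,"dz":0,"roll":0},{"dx":0.56,"dy":1.81,"dz":0,"roll":0},{"dx":0.71,"dy":2.29,"dz":0,"roll":0},{"dx":0.86,"dy":2.77,"dz":0,"roll":0},{"dx":1.0,"dy":3.25,"dz":0,"roll":0},{"dx":1.15,"dy":3.72,"dz":0,"roll":0},{"dx":1.24,"dy":4.01,"dz":0,"roll":0},{"dx":1.24,"dy":4.01,"dz":0,"roll":0}]'
python3 -m handwheel '[{"dx":0.06,"dy":0.19,"dz":0,"roll":0},{"dx":0.12,"dy":0.38,"dz":0,"roll":0},{"dx":0.12,"dy":0.38,"dz":0,"roll":0}]'
python3 look.py j side
```

```text
clock: 10.75
eef_pos: [0.66, 0.0748, 0.0158]
eef_rot: [3.141, -0.0, 2.641]
ft_force: [0.1, 0.4, 0.1]
finger_gap: 0.0005
clock: 11.05
eef_pos: [0.6611, 0.078, 0.0157]
eef_rot: [3.141, -0.0, 2.64]
ft_force: [-0.1, 0.2, -0.1]
finger_gap: 0.0005
tip stage mm [47.  84.7] [0.6611 0.078  0.0157] F stage [-0.1  0.2]
```

View pics/j.png

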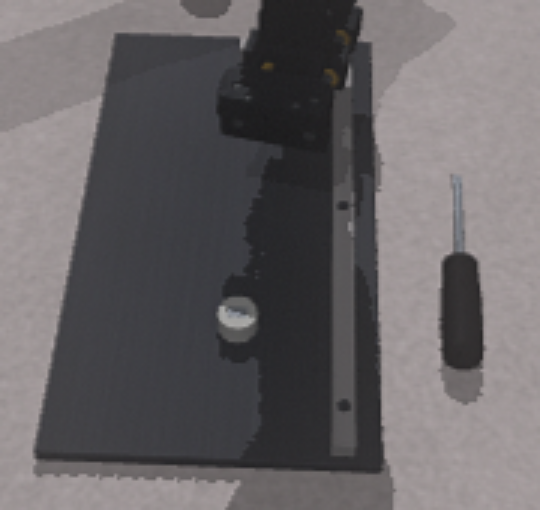

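The mount has not been left behind: the rail is clear and the small mount is in place at (238,318). I'll creep 2 mm at a time until the force rises.

```bash
for i in 1; do python3 -m handwheel '[{"dx":0.06,"dy":0.19,"dz":0,"roll":0},{"dx":0.12,"dy":0.38,"dz":0,"roll":0},{"dx":0.12,"dy":0.38,"dz":0,"roll":0}]'; done
python3 -m handwheel '[{"dx":0.06,"dy":0.19,"dz":0,"roll":0},{"dx":0.06,"dy":0.19,"dz":0,"roll":0}]'
```

```text
clock: 11.4
eef_pos: [0.6624, 0.0821, 0.0158]
eef_rot: [3.141, -0.0, 2.64]
ft_force: [-0.0, -0.2, -1.0]
finger_gap: 0.0003
clock: 11.6
eef_pos: [0.6629, 0.0838, 0.0158]
eef_rot: [3.141, -0.0, 2.64]
ft_force: [-0.4, -0.4, -0.9]
finger_gap: 0.0005
```

```bash
python3 -m handwheel '[{"dx":0.06,"dy":0.19,"dz":0,"roll":0},{"dx":0.06,"dy":0.19,"dz":0,"roll":0}]'
python3 -m handwheel '[{"dx":0.06,"dy":0.19,"dz":0,"roll":0},{"dx":0.06,"dy":0.19,"dz":0,"roll":0}]'
```

```text
clock: 11.8
eef_pos: [0.6635, 0.0857, 0.0158]
eef_rot: [3.141, -0.0, 2.64]
ft_force: [0.2, -0.2, 0.4]
finger_gap: 0.0005
clock: 12.0
eef_pos: [0.6642, 0.0877, 0.0158]
eef_rot: [3.141, -0.0, 2.64]
ft_force: [-0.3, -0.1, 0.6]
finger_gap: 0.0001
```

```bash
python3 -m handwheel '[{"dx":0.06,"dy":0.19,"dz":0,"roll":0},{"dx":0.06,"dy":0.19,"dz":0,"roll":0}]'
python3 -m handwheel '[{"dx":0.06,"dy":0.19,"dz":0,"roll":0},{"dx":0.06,"dy":0.19,"dz":0,"roll":0}]'
```

```text
clock: 12.2
eef_pos: [0.6643, 0.0883, 0.0157]
eef_rot: [-3.14, -0.0, 2.64]
ft_force: [-0.6, -2.3, 0.9]
finger_gap: 0.0003
clock: 12.4
eef_pos: [0.6644, 0.0885, 0.0156]
eef_rot: [-3.137, -0.0, 2.639]
ft_force: [-3.4, -4.9, 3.6]
finger_gap: 0.0005
```

The force rose to about 6 N, opposing the push, with the tip at y ≈ 96 mm. I'll back straight off, rise, clear the view and check.

```bash
python3 -m handwheel '[{"dx":-0.3,"dy":-0.96,"dz":0,"roll":0},{"dx":-0.9,"dy":-2.9,"dz":0,"roll":0},{"dx":-1.5,"dy":-4.8,"dz":0,"roll":0},{"dx":-1.5,"dy":-4.8,"dz":0,"roll":0},{"dx":-1.5,"dy":-4.8,"dz":5,"roll":0},{"dx":-1.5,"dy":-4.8,"dz":10,"roll":0},{"dx":-3,"dy":-9,"dz":13,"roll":0},{"dx":-6,"dy":-13,"dz":13,"roll":0},{"dx":-9,"dy":-17,"dz":13,"roll":0},{"dx":-12,"dy":-21,"dz":13,"roll":0}]'
python3 -m handwheel '[{"dx":-2,"dy":-4,"dz":0,"roll":0},{"dx":-2,"dy":-4,"dz":0,"roll":0},{"dx":-2,"dy":-4,"dz":0,"roll":0}]'
python3 look.py k top
python3 - <<'E'
from h import *
from workcell import arm
S=np.array([.5912,.0110]);a=-.3004;R=np.array([[np.cos(a),np.sin(a)],[-np.sin(a),np.cos(a)]])
f=arm.grab_frame('top');z=f['z_map']
# white saturation check around the pocket
sp=S+R.T@np.array([.05,.13]);r=cv2.projectPoints(np.array([[*sp,.026]]),f['rvec'],f['tvec'],f['mtx'],None)[0].ravel();print('seat px full',r)
u,v=r.round().astype(int);p=cv2.resize(f['pixels'][v-22:v+22,u-28:u+28],None,fx=12,fy=12,interpolation=cv2.INTER_CUBIC);cv2.circle(p,(int((r[0]-u+28.5)*12),int((r[1]-v+22.5)*12)),4,(0,0,255),-1)
cv2.imwrite('pics/l.png',p)
E
```

```text
clock: 13.4
eef_pos: [0.5463, -0.1179, 0.1464]
eef_rot: [3.141, 0.002, 2.64]
ft_force: [0.8, -0.6, -0.2]
finger_gap: 0.0005
clock: 13.7
eef_pos: [0.5269, -0.1578, 0.146]
eef_rot: [3.141, 0.001, 2.637]
ft_force: [-0.1, 0.4, 0.3]
finger_gap: 0.0004
tip stage mm [ -11.5 -180.2] [ 0.5269 -0.1578  0.146 ] F stage [-0.3  0.4]
seat px full [219.23391131 189.14839382]
```

View pics/l.png

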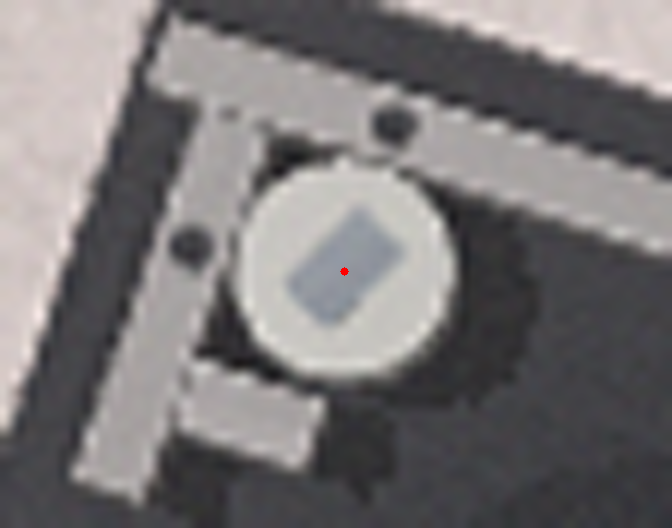

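The mount (centre about (347,268)) touches both the rail and the end stop, within 1 mm of the predicted seat at (344,271). One last view for the other objects, with a comparison against the first frame.

```bash
python3 - <<'E'
from h import *
from workcell import arm
a=np.load('top0.npz')['pixels'];b=arm.grab_frame('top')['pixels']
for n,(u,v,r) in dict(small=(312,238,11),eye=(140,205,16),driver=(308,170,32),jar=(394,283,17)).items():
    t=a[v-r:v+r,u-r:u+r];s=b[v-r-6:v+r+6,u-r-6:u+r+6];m=cv2.matchTemplate(s,t,cv2.TM_CCOEFF_NORMED);_,q,_,l=cv2.minMaxLoc(m);print(n,l[0]-6,l[1]-6,round(q,2))
cv2.imwrite('pics/m.png',b)
print({k:arm.get_obs()[k] for k in('clock','ft_force')})
E
```

```text
small -1 0 0.76
eye 0 0 1.0
driver 0 0 0.99
jar -6 6 0.12
{'clock': 13.85, 'ft_force': array([0.67729404, 0.22258567, 0.67599293])}
```

View pics/m.png

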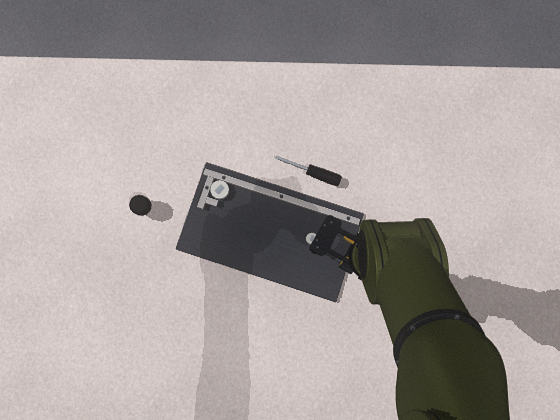

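The mount is home at (219,189), and the small mount (312,239), eyepiece and screwdriver are where they began. The arm hides the jar, but the tool is about 95 mm above the jar's top, touches nothing and reads no contact force.

```bash
python3 -c "
from workcell import arm
arm.sign_off()"
```

```text
the job is handed in; nothing more can be done
```

The large mount is home in the pocket, and I handed the job in at about 14 s on the robot's clock. With the gripper shut, I pushed it straight back to the rail, reaching it about 130 mm before the seat with the force rising to about 4 N. I then pushed it along the rail until it met the end stop, where the force rose to about 6 N, and backed off.

- **Mount:** the close-up from the top camera showed it touching the rail and the end stop, within about 1 mm of the calculated seat. It looked flat.
- **Eyepiece and screwdriver:** comparing the last picture with the first showed no shift.
- **Small mount:** it matched to within 1 pixel (about 2 mm), though the gripper partly covered it, so the match was weaker (0.76).
- **Jar, not confirmed:** the arm hid it in the last picture, so its comparison failed. An earlier top view showed it in place, and the tool passed well above it without any contact force.
- **Refused commands:** the first two move commands were refused because each row needs all four values. Nothing moved.

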